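Dock the mixer canister and lock it with its retaining pin

TASK

First push the canister carrier fully home into the docking fork, up to its end stop. Then lay the slim blue-handled pin, the one that fits, in the blue guide groove with its tapered tip towards the fork, let go of it there before its tip enters the fork, and push it along the groove through fork and carrier tongue until its handle is up against the fork. Leave the thick yellow-handled pin and the beaker, jar, spare canister and bottle standing around where they are.

Things in the scene. Friction and masses are not known exactly. Their poses are not given: they have to be found in the camera images.
- dock: Fixed grey docking station on the bench, base plate 12 mm thick. Origin: on the bench below the fork holes, midway between the two aluminium cheeks. +x: the way the carrier slides home (away from the robot); +y: the way the guide groove runs out from the fork; the pin is pushed towards -y. A grey end stop, 62 mm high, for the carrier's tongue begins at x = 35 mm
- guide (a point): On the floor of the guide groove, mid-length on its centre line: (0, 96, 40) mm in the dock's frame, same axes. The groove runs along y from the fork (y = 21 mm) to y = 171 mm: white floor 40 mm above the bench, open top, blue walls 19 mm apart, flaring outwards from 10 mm above the floor, tops 60 mm above the bench, about 45 mm apart outside
- fork_hole (a point): Centre of the hole where the groove meets the fork, on the near cheek's outer face: (0, 21, 48) mm in the dock's frame, same axes. The upright cheeks, 60 mm along x and 86 mm high, fill y = 11 to 21 and y = -21 to -11 mm; each has a 20 mm square hole (x = -10 to 10, z = 38 to 58 mm)
- carrier (a joint): How far the carrier still is from home, in m: 0 = tongue against the end stop, its 21 mm square hole in line with the fork's holes; up to 0.07 out. It slides along the dock's x with about 3 N of friction and stays where it is left
- push_face (a point): On the carrier's front: a flat upright grey panel with a red top edge, facing the robot (dock -x), 90 mm wide, 18 to 86 mm above the bench; this point is mid-width, 66 mm up, at x = -113 mm in the dock's frame when home. The dark red canister behind it (rim 62 mm across, axis 40 mm behind the face) is 103 mm high; a 16 mm thick orange tongue runs from it to the fork
- blue_pin: Loose slim pin lying on the bench, handle up: steel bar 16 x 16 mm, blue grip plate on top. Origin: underside of the bar, below the grip's middle; +x to the tip. Bar from x = -52 mm (tail, blue band) to 60, taper on to 74 mm. Grip 24 mm long (x), 12 mm thick (y), 16 to 56 mm above the underside. About 0.16 kg. Home, its origin is at (0, 33, 40) mm in the dock's frame
- blue_pin_tip (a point): End of the blue pin's taper: (74, 0, 8) mm in the pin's frame
- yellow_pin: Thick pin of the same shape with a yellow grip: bar 24 x 24 mm, 126 mm long, grip up to 64 mm; it does not fit the groove. Not to be moved. Origin and axes as for the blue pin
- beaker: Bystander: open glass beaker, 68 mm across, 90 mm high; origin at the centre of its underside
- jar: Bystander: amber jar, 60 mm across, 85 mm high; origin at the centre of its underside
- canister: Bystander: dark red spare canister, 68 mm across, 93 mm high; origin at the centre of its underside
- wash_bottle: Bystander: white bottle with red cap, 64 mm across, 130 mm high; origin at the centre of its underside
Not all that is in view belongs to the job. What is shaped like the blue_pin but orange, purple or red is not meant.

How it is judged:
On the way, in this order (a step that is already met when the one before it is completed fails the run):
1. the carrier is home against its stop (value of joint carrier below 0.004 m), for 0.2 s.
2. the blue pin lies in the guide groove with its tip towards the fork but not yet in it, and has been let go (x of blue_pin in the frame of dock between -0.006 and 0.006 m and z of blue_pin in the frame of dock between 0.034 and 0.046 m and angle between the x axis of blue_pin and the y axis of dock, either way round below 0.1 rad and value of joint carrier below 0.004 m and y of blue_pin_tip in the frame of dock between 0.014 and 0.1 m and y of blue_pin in the frame of dock above 0.088 m and contact force between the fingers and blue_pin below 0.1 N and linear speed of blue_pin below 0.02 m/s), for 0.2 s.
At the end, for the whole second after the job is handed in: The carrier is within 4 mm of its stop; the blue pin rests through both fork cheeks and the carrier tongue, in line with the groove, its tip out beyond the far cheek and its handle within 4 mm of the near cheek. No bystander (yellow pin, beaker, jar, canister, bottle) shifted over 30 mm (x of blue_pin in the frame of dock between -0.006 and 0.006 m and z of blue_pin in the frame of dock between 0.034 and 0.046 m and angle between the x axis of blue_pin and the y axis of dock, either way round below 0.1 rad and value of joint carrier below 0.004 m and y of blue_pin in the frame of dock between 0.028 and 0.037 m and y of blue_pin_tip in the frame of dock below -0.032 m and linear speed of blue_pin below 0.01 m/s); the robot touches nothing.
It fails at once if a bystander (yellow pin) was pushed out of its place (distance of yellow_pin from where it was at the start of the episode above 0.03 m).
It fails at once if a bystander (beaker) was pushed out of its place (distance of beaker from where it was at the start of the episode above 0.03 m).
It fails at once if a bystander (jar) was pushed out of its place (distance of jar from where it was at the start of the episode above 0.03 m).
It fails at once if a bystander (canister) was pushed out of its place (distance of canister from where it was at the start of the episode above 0.03 m).
It fails at once if a bystander (wash bottle) was pushed out of its place (distance of wash_bottle from where it was at the start of the episode above 0.03 m).
It also fails if it takes over 61 s, if anything falls off the work surface, if the arm or the gripper's body presses on something with over 40 N, if the wrist force passes 120 N, or if a joint passes its speed limit or range.

ROBOT

A 6-joint arm with a two-finger parallel gripper is mounted at the origin on the work surface. World frame = base frame: x ahead of the robot, y to its left, z up, the work surface at z = 0. Lengths are in m, angles in rad, forces in N, time in s.
With the tool pointing down it reaches from about 0.35 to 0.775 m from the base axis. Payload 7.3 kg.
Tool frame: the origin (TCP) lies between the finger pads; the fingertips stand 14 mm ahead of it and the grasp point (between the pads) lies 5 mm behind it; z points along the fingers, y is the line along which they close (so a half turn about z gives the same grasp; the last joint's range is limited). The gripper opens to 92 mm and grips with 3 to 60 N. Pads are 19 mm wide; open, the fingers measure 130 mm over their backs; the gripper's body (75 mm by 190 mm) begins 47 mm behind the grasp point.
Start: joints at [-1.363, 0.342, 1.524, -0, 1.275, -0.146], TCP at [0.182, -0.492, 0.241] pointing down, gripper open.
Joint ranges: [-2.53, 2.53], [-0.77, 2.02], [0.04, 2.7], [-1, 4.14], [0.28, 2.66], [-3.11, 3.11]. Speed limits (rad/s): [2.57, 2.57, 3.14, 3.14, 3.14, 3.14].

INTERFACE

Orientations are given as [roll, pitch, yaw] about the fixed x, y, z axes, in that order (R = Rz(yaw) Ry(pitch) Rx(roll)).
In Python, from cell import robot, eyes gives the robot as it stands. The module is installed in compiled form; this text tells all that it offers.
- The arm moves only by the shell command python3 -m handwheel 'ROWS' [FORCE]. ROWS is JSON, one flat list of numbers, 5 for each row, row after row: the shift along the world's x, y, z in mm, then the turn about the world's z in rad, then the opening, from 0 (shut) to 1 (fully open). In form: [x, y, z, spin, jaw, x, y, z, spin, jaw, ...]. A call has 1 to 8 rows; each row shifts and turns the commanded pose from where the row before left it; what a row does not reach is not made up. A row lasts 1/10 s, in which the tool goes at most 50 mm and 8.59 degrees, less where a joint would pass 70% of its speed; a pose out of reach is approached as far as the arm can. A call with a gripper value outside its range is refused whole. The fingers move at their own pace and stop on an object; FORCE is the grip in N (left out, the last holds). Time passes only in rows, so rows that do not move let the fingers close. It gives the time, the measured TCP pose, the force, the opening and the grip force at its end, in the units of the state.
- robot.observe(): the state, without advancing time (a new reading comes with each control period).
- eyes.read_camera(name): name is "scene" or "side" or "wrist"; returns (picture, depth): 400x640x3 uint8, blue, green, red; 400x640 float32, m along the optical axis (not along the pixel's ray), 0 where there is no reading.
- eyes.calibration(name): a dict with "fx", "fy", "cx", "cy" (pixels), "dist_coeffs" ([k1, k2, p1, p2, k3] as OpenCV has them; the pictures are not rectified), "world_to_cam" (4x4, takes a point from world to camera coordinates). Camera axes: x right, y down, z forward; pixel columns grow to the right and rows downward; lengths in m; the calibration is good to about 2 mm. A picture is of the moment at which its call begins: read the wrist's pose just before it. calibration takes no time and is no camera call; for the wrist camera it gives the pose at the moment of the call.
- robot.hand_in(): hands the job in; it is judged then, once.
The state is a dict: "time": time; "qpos": joint angles; "qvel": joint speeds; "joint_efforts": joint torques, N m; "tool_pos": TCP position; "tool_rot": TCP orientation; "contact_force": force on the tool from outside, world axes, zero at the start; "torque": the same for the moment, N m; "opening": finger opening in m; "grip_force": force on a finger pad.
Only numpy, scipy, OpenCV 4.12 (cv2) and the standard library are available. Lean on these libraries where they do the work, as an engineer would, in place of code of your own. Each camera call takes 0.05 s, during which the arm holds its last target. There are 200 camera calls.

## Working session

There is one attempt and no reset: what is moved stays moved. The work goes in short steps, Python scripts to look and compute and a shell command to move; the robot and the scene stay as the last step left them, time stands still between calls to the robot, and variables do not carry over. Pictures are saved under pics/ and viewed, at most 10 in all, crops included, and the job is handed in when it is done.

```bash
mkdir -p pics
cat > h.py <<'E'
import numpy as np, cv2
from cell import robot, eyes
def shot(n,name):
    c=eyes.calibration(n); p,d=eyes.read_camera(n); cv2.imwrite(f'pics/{name}.png',p); np.savez(f'{name}.npz',p=p,d=d,T=c['world_to_cam'],K=[c['fx'],c['fy'],c['cx'],c['cy']],D=c['dist_coeffs']); return load(name)
def load(name): return dict(np.load(f'{name}.npz'))
def rays(s,uv):
    fx,fy,cx,cy=s['K']; K=np.array([[fx,0,cx],[0,fy,cy],[0,0,1]])
    n=cv2.undistortPoints(np.array(uv,float).reshape(-1,1,2),K,s['D']).reshape(-1,2)
    return np.c_[n,np.ones(len(n))]
def onplane(s,uv,z):
    R=s['T'][:3,:3];t=s['T'][:3,3]; o=-R.T@t; r=rays(s,uv)@R
    return o+r*((z-o[2])/r[:,2])[:,None]
def bydepth(s,uv):
    uv=np.array(uv,int).reshape(-1,2); R=s['T'][:3,:3];t=s['T'][:3,3]; d=s['d'][uv[:,1],uv[:,0]]
    P=(rays(s,uv)*d[:,None]-t)@R; return P[d>0]
def pix(s,P):
    fx,fy,cx,cy=s['K']; K=np.array([[fx,0,cx],[0,fy,cy],[0,0,1]])
    return cv2.projectPoints(np.array(P,float).reshape(-1,1,3),cv2.Rodrigues(s['T'][:3,:3])[0],s['T'][:3,3],K,s['D'])[0].reshape(-1,2)
E
python3 - <<'E'
from h import *
for n in('scene','side'):
    s=shot(n,n+'0'); print(n,-s['T'][:3,:3].T@s['T'][:3,3],s['K'])
o=robot.observe(); print(o['time'],o['tool_pos'],o['tool_rot'],o['opening'])
E
```

```text
scene [ 1.26729185 -0.70160533  1.0142251 ] [507.61898065 507.61898065 321.703391   203.41977889]
side [0.19252383 0.66288582 0.70889922] [375.22028389 375.22028389 318.544807   202.65436015]
0.1 [ 0.1818364  -0.49215064  0.24012336] [-3.14024621e+00 -1.97394964e-04  3.53735750e-01] 0.09179853210659447
```

View pics/scene0.png

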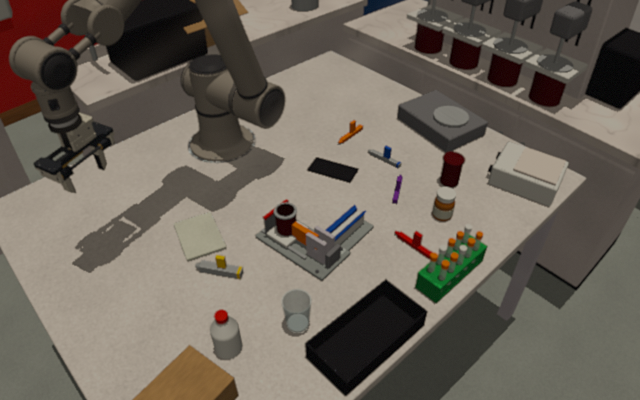

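View pics/side0.png

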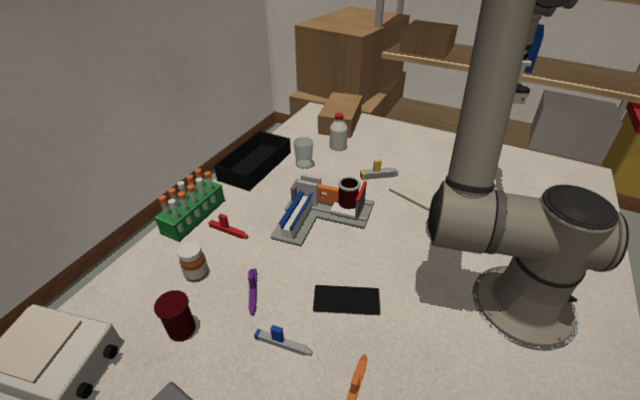

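Candidates for the blue pin (scene view): blue (386,155), orange (351,132), purple (398,188), red (416,243), yellow/thick (219,268). The blue one is the match; its tail band is at side (258,333) and its tip at (310,353). I'll check it in a crop and measure.

```bash
cat > m.py <<'E'
from h import *
def blobs(s,lo,hi,roi,amin=6):
    hsv=cv2.cvtColor(s['p'],cv2.COLOR_BGR2HSV); m=cv2.inRange(hsv,lo,hi); x0,y0,x1,y1=roi
    z=np.zeros_like(m); z[y0:y1,x0:x1]=m[y0:y1,x0:x1]
    n,l,st,c=cv2.connectedComponentsWithStats(z); return [(st[i],c[i],l==i) for i in range(1,n) if st[i,4]>=amin]
E
python3 - <<'E'
from m import *
a,b=load('scene0'),load('side0')
for s,rois,nm in((a,[(250,190,380,280),(360,140,410,175)],'scene'),(b,[(260,165,385,250),(245,315,320,365)],'side')):
    for r in rois:
        for st,c,m in blobs(s,(100,110,50),(130,255,255),r):
            v,u=np.nonzero(m); P=bydepth(s,np.c_[u,v]); print(nm,st,c.round(1),np.median(P,0).round(3),np.percentile(P,[5,95],axis=0).round(3).tolist())
cr=lambda s,x,y,w,h,k:cv2.resize(s['p'][y:y+h,x:x+w],(w*k,h*k),interpolation=cv2.INTER_CUBIC)
im=np.vstack([np.hstack([cr(a,250,190,130,90,3),cr(b,265,165,130,90,3)]),np.hstack([cr(a,350,130,78,54,5),cr(b,245,315,78,54,5)])])
cv2.imwrite('pics/crop0.png',im); print(im.shape)
E
```

```text
scene [327 206  29  26 178] [341.4 219.1] [ 0.588 -0.004  0.052] [[0.578, -0.053, 0.045], [0.595, 0.051, 0.057]]
scene [335 212  30  28 101] [348.7 225.9] [ 0.619 -0.008  0.055] [[0.61, -0.061, 0.041], [0.628, 0.052, 0.059]]
scene [384 146   7  13  62] [387. 152.] [0.459 0.326 0.039] [[0.451, 0.322, 0.019], [0.469, 0.331, 0.054]]
scene [396 162   4   5  12] [397.3 163.9] [0.501 0.33  0.009] [[0.498, 0.327, 0.004], [0.505, 0.343, 0.016]]
side [279 190  24  38 216] [290.9 208.2] [ 0.614 -0.003  0.053] [[0.603, -0.074, 0.046], [0.625, 0.064, 0.058]]
side [291 193  22  38 110] [301.1 211. ] [ 0.581 -0.001  0.056] [[0.573, -0.076, 0.041], [0.593, 0.062, 0.059]]
side [271 326  12  16 149] [276.7 333.5] [0.451 0.337 0.045] [[0.443, 0.33, 0.023], [0.462, 0.339, 0.056]]
side [255 330   5   9  25] [256.7 333.8] [0.499 0.342 0.015] [[0.497, 0.333, 0.007], [0.502, 0.346, 0.017]]
(540, 780, 3)
```

View pics/crop0.png

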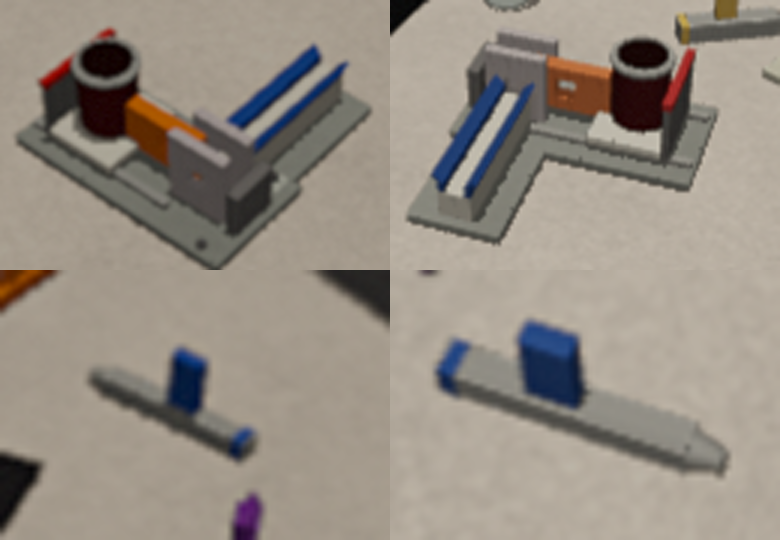

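The crop confirms it: blue grip on a slim bar with a blue tail band, tip towards -x in the world. The groove runs roughly along world y. Next I'll get a coarse dock, carrier and bystander layout.

Run:
```python
from m import *
a,b=load('scene0'),load('side0')
for s,nm,roi,rr,ro,g in((a,'scene',(320,200,372,245),(255,195,292,222),(285,215,325,250),(200,255,245,280)),(b,'side',(275,185,320,235),(350,175,372,215),(312,180,345,205),(355,155,400,185))):
    for st,c,m in blobs(s,(100,110,50),(130,255,255),roi):
        v,u=np.nonzero(m); P=bydepth(s,np.c_[u,v]); P=P[(P[:,2]>.052)&(P[:,2]<.066)]
        k=np.polyfit(P[:,1],P[:,0],1); print(nm,'wall yaw',-np.arctan(k[0]).round(4),'x at y=0',k[1].round(4),'y',np.percentile(P[:,1],[1,99]).round(3),P[:,2].max().round(3))
    for lab,lo,hi,r in(('red',(0,160,110),(5,255,255),rr),('red2',(174,160,110),(180,255,255),rr),('orange',(6,150,60),(18,255,255),ro),('yellow',(20,120,80),(32,255,255),g)):
        for st,c,m in blobs(s,lo,hi,r,15):
            v,u=np.nonzero(m); P=bydepth(s,np.c_[u,v]); print(nm,lab,st,np.median(P,0).round(3),np.percentile(P,[3,97],axis=0).round(3).tolist())
for nm,s,uv in(('beaker',a,(297,300)),('bottle',a,(225,340)),('jar',b,(193,265)),('canis',b,(175,320))): print(nm,bydepth(s,[uv]).round(3))
```

```text
scene wall yaw 0.12 x at y=0 0.5854 y [-0.056  0.056] 0.06
scene wall yaw 0.1402 x at y=0 0.6195 y [-0.066  0.059] 0.062
scene red [264 210   9   8  24] [ 0.465 -0.154  0.084] [[0.461, -0.167, 0.082], [0.47, -0.138, 0.087]]
scene orange [291 221  28  24 268] [ 0.552 -0.121  0.065] [[0.525, -0.126, 0.027], [0.594, -0.102, 0.073]]
scene yellow [215 255  11  13 109] [ 0.487 -0.328  0.052] [[0.476, -0.335, 0.029], [0.496, -0.318, 0.064]]
scene yellow [236 266   6  13  41] [ 0.524 -0.305  0.021] [[0.514, -0.311, 0.003], [0.531, -0.291, 0.025]]
side wall yaw 0.1406 x at y=0 0.615 y [-0.079  0.067] 0.06
side wall yaw 0.1309 x at y=0 0.581 y [-0.082  0.063] 0.06
side red [356 182  10  19  61] [ 0.457 -0.112  0.085] [[0.45, -0.158, 0.082], [0.464, -0.08, 0.087]]
side orange [318 184  22  19 300] [ 0.55  -0.107  0.053] [[0.523, -0.115, 0.026], [0.581, -0.101, 0.072]]
side yellow [374 160   7  11  72] [ 0.48  -0.319  0.047] [[0.471, -0.326, 0.026], [0.489, -0.313, 0.063]]
side yellow [361 170   4   9  23] [ 0.514 -0.29   0.019] [[0.509, -0.303, 0.003], [0.524, -0.284, 0.023]]
beaker [[ 0.707 -0.264  0.05 ]]
bottle [[ 0.698 -0.458  0.077]]
jar [[0.712 0.279 0.055]]
canis [[0.632 0.417 0.074]]
```

```bash
python3 -m handwheel '[26,40,0,-0.0275,0, 26,40,0,-0.0275,0, 26,40,0,-0.0275,0, 26,40,0,-0.0275,0, 26,40,0,-0.0275,0, 26,40,0,-0.0275,0, 26,40,0,-0.0275,0, 26,40,0,-0.0275,0]'
python3 -m handwheel '[26,40,0,0,0, 0,0,0,0,0, 0,0,0,0,0]'
python3 - <<'E'
from h import *
o=robot.observe(); print(o['time'],o['tool_pos'],o['tool_rot'],o['contact_force']); shot('wrist','w1')
E
```

```text
time: 0.9
tool_pos: [0.3905, -0.1706, 0.2407]
tool_rot: [3.142, 0.0, 0.132]
contact_force: [1.1, -1.1, -0.1]
opening: 0.032
grip_force: 0.0
time: 1.2
tool_pos: [0.4161, -0.1315, 0.2404]
tool_rot: [-3.142, 0.001, 0.137]
contact_force: [0.5, -0.1, -0.4]
opening: 0.0086
grip_force: 0.0
1.2 [ 0.41606056 -0.13146859  0.24041575] [-3.14150377e+00  8.90343626e-04  1.37196747e-01] [ 0.46699899 -0.13535128 -0.37780222]
```

View pics/w1.png

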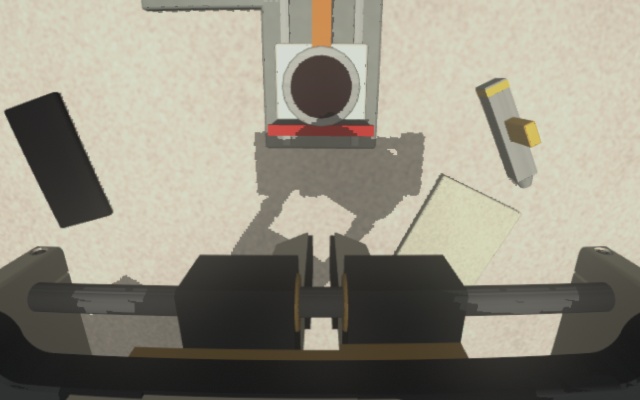

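The wrist view shows the carrier straight ahead: red edge at about (321,130), tongue up the image, yellow pin at (510,130) clear.

```bash
python3 - <<'E'
from m import *
s=load('w1')
for l in ((0,150,110),(5,255,255)),((174,150,110),(180,255,255)):
  for st,c,m in blobs(s,*l,(255,100,390,150),40):
    v,u=np.nonzero(m); P=onplane(s,np.c_[u,v],.086); c,_,w=np.linalg.svd(P-P.mean(0),full_matrices=False)
    d=w[0]; x=np.array([.991,.133,0]);print(st,P.mean(0),'yaw of normal',np.arctan(-d[0]/d[1]),'thick',np.ptp((P)@x),'minx',np.percentile(P@x,2),'len',np.ptp(P@d), np.median(bydepth(s,np.c_[u,v]),0))
for st,c,m in blobs(s,(6,150,60),(18,255,255),(290,0,350,45),40):
    v,u=np.nonzero(m); print(st,onplane(s,[c],.073))
E
python3 -m handwheel '[0,0,-42,0,0, 0,0,-42,0,0, 0,0,-42,0,0, 0,0,-42,0,0, 0,0,0,0,0]'
```

```text
[268 125  37  10 318] [ 0.45403101 -0.0944527   0.086     ] yaw of normal 0.19346795780817247 thick 0.007701042358641774 minx 0.4332868255216162 len 0.03136493816973593 [ 0.45405436 -0.09432103  0.08588634]
[342 125  32  11 228] [ 0.46255123 -0.15972249  0.086     ] yaw of normal -0.015200104364829893 thick 0.008462478401211226 minx 0.4326827625494268 len 0.026920089936648073 [ 0.46272303 -0.16031918  0.08583998]
[313   0  18  45 781] [[ 0.54449756 -0.11424642  0.073     ]]
time: 1.75
tool_pos: [0.412, -0.1324, 0.0688]
tool_rot: [-3.136, 0.009, 0.131]
contact_force: [0.4, -0.3, 0.5]
opening: 0.0005
grip_force: 0.0
```

```bash
python3 -m handwheel '[14.9,2,0,0,0, 14.9,2,0,0,0, 9.9,1.3,0,0,0, 9.9,1.3,0,0,0, 9.9,1.3,0,0,0, 6.9,0.9,0,0,0]'
python3 -m handwheel '[4,0.5,0,0,0, 4,0.5,0,0,0, 0,0,0,0,0]'; python3 -m handwheel '[2,0.25,0,0,0, 2,0.25,0,0,0]'
```

```text
time: 2.35
tool_pos: [0.4832, -0.124, 0.0734]
tool_rot: [3.141, -0.001, 0.134]
contact_force: [-2.8, -1.8, 2.8]
opening: 0.0001
grip_force: 1.5
time: 2.65
tool_pos: [0.489, -0.1227, 0.0728]
tool_rot: [-3.141, 0.004, 0.134]
contact_force: [-8.1, -4.0, 7.4]
opening: 0.0001
grip_force: 4.2
time: 2.85
tool_pos: [0.4891, -0.1226, 0.0728]
tool_rot: [-3.14, 0.012, 0.135]
contact_force: [-28.9, -11.5, 23.3]
opening: 0.0002
grip_force: 15.6
```

```bash
python3 -m handwheel '[-15,-2,0,0,0, -20,-3,0,0,0, 0,0,45,0,0.3, 0,0,45,0,0.3, 0,20,45,0,0.3, 10,40,25,0,0.3, 10,40,25,0,0.3, 0,0,0,0,0.3]'
python3 - <<'E'
from h import *
import time
shot('wrist','w2')
o=robot.observe(); print(o['time'],o['tool_pos'],o['tool_rot'],o['contact_force'])
E
```

```text
time: 3.65
tool_pos: [0.4817, -0.0234, 0.2613]
tool_rot: [3.141, -0.008, 0.139]
contact_force: [-0.2, -0.4, -0.5]
opening: 0.0279
grip_force: 0.0
3.7 [ 0.48046037 -0.02518016  0.25924515] [ 3.14071572 -0.00417265  0.13816031] [-0.06002066 -0.08808642 -0.53820018]
```

View pics/w2.png

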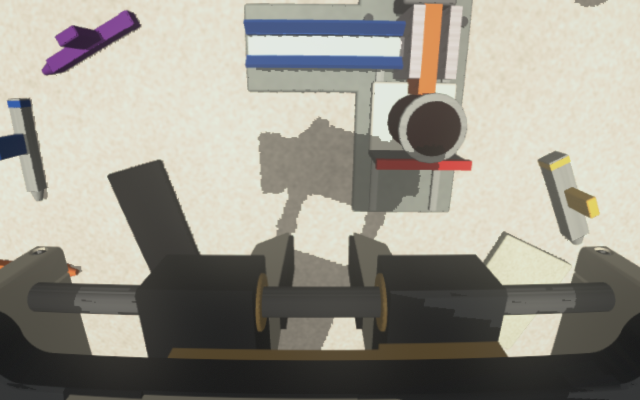

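Wrist view shows the carrier in the fork, groove walls at (325,28)/(325,62), groove end at column 246, red edge at (425,165). Measuring the dock.

Run:
```python
from m import *
s=load('w2')
B=sorted([b for b in blobs(s,(100,110,40),(130,255,255),(235,5,415,80),100)],key=lambda b:b[1][1])
print([b[0] for b in B])
L=[]
cols=np.arange(255,396,5)
for i,b in enumerate(B):
    m=b[2]; e=[(c,(np.nonzero(m[:,c])[0].min()-.5 if i==0 else np.nonzero(m[:,c])[0].max()+.5)) for c in cols]
    inn=[(c,(np.nonzero(m[:,c])[0].max()+.5 if i==0 else np.nonzero(m[:,c])[0].min()-.5)) for c in cols]
    P=onplane(s,e,.06); Q=onplane(s,inn,.05); 
    for nm,X in(('outer60',P),('inner50',Q)):
        k=np.polyfit(X[:,1],X[:,0],1); print(i,nm,'yaw',-np.arctan(k[0]),'x at y=-.02',np.polyval(k,-.02)); L.append(k)
    v,u=np.nonzero(m); X=onplane(s,[(u.min()-.5,v[u==u.min()].mean()),(u.max()+.5,v[u==u.max()].mean())],.06);print('ends',X)
yaw=-np.arctan((L[0][0]+L[2][0])/2)
for a,b in((0,2),(1,3)): print('width',(np.polyval(L[a],-.02)-np.polyval(L[b],-.02))*np.cos(yaw),'centre',(np.polyval(L[a],-.02)+np.polyval(L[b],-.02))/2)
xd=np.array([np.cos(yaw),np.sin(yaw),0]);yd=np.array([-np.sin(yaw),np.cos(yaw),0])
# red edge
P=[]
for l in ((0,150,110),(5,255,255)),((174,150,110),(180,255,255)):
  for st,c,m in blobs(s,*l,(360,145,480,180),30):
    v,u=np.nonzero(m); P.append(onplane(s,np.c_[u,v],.086))
P=np.vstack(P); print('yaw',yaw,'red dot x range',np.percentile(P@xd,[1,50,99]),'dot y',np.percentile(P@yd,[1,99]))
c=np.array([(np.polyval(L[0],-.02)+np.polyval(L[2],-.02))/2,-.02,0]); print('centre dot',c@xd)
# orange tongue y
for st,cc,m in blobs(s,(6,150,60),(18,255,255),(400,0,450,85),40):
    v,u=np.nonzero(m); X=onplane(s,np.c_[u,v],.073); print('tongue',st,np.percentile(X@yd,[3,97]))
# blue pin
for st,cc,m in blobs(s,(100,110,40),(130,255,255),(0,80,50,210),10):
    v,u=np.nonzero(m); print('pin',st,cc,np.median(bydepth(s,np.c_[u,v]),0))
```

```text
[array([ 244,   20,  161,   16, 2188], dtype=int32), array([ 246,   56,  157,   13, 1682], dtype=int32)]
0 outer60 yaw 0.12715291793566647 x at y=-.02 0.6203964634947619
0 inner50 yaw 0.1293542198351872 x at y=-.02 0.6097108023036658
ends [[ 0.60820405  0.06580005  0.06      ]
 [ 0.62655805 -0.08106811  0.06      ]]
1 outer60 yaw 0.1282149519910847 x at y=-.02 0.5789825936109201
1 inner50 yaw 0.12907239820418545 x at y=-.02 0.5895640135148121
ends [[ 0.57155175  0.0607659   0.06      ]
 [ 0.59027208 -0.08633549  0.06      ]]
width 0.04107673905418204 centre 0.599689528552841
width 0.019982783260309344 centre 0.599637407909239
yaw 0.12768397116452687 red dot x range [0.48015168 0.48424749 0.48826426] dot y [-0.22642525 -0.19628777]
centre dot 0.5922609920313457
tongue [ 419    4   23   81 1198] [-0.18880961 -0.17613908]
pin [  8 101  22   6 127] [ 18.27559055 103.44094488] [0.49862977 0.33096677 0.01523263]
pin [  0 135  25  25 483] [ 11.30227743 145.88405797] [0.45369784 0.32539985 0.03738357]
```

```bash
python3 -m handwheel '[-11,44,-5,0,0.5, -11,44,-5,0,0.5, -11,44,-5,0,0.5, -11,44,-5,0,0.5, -11,44,-5,0,0.5, -11,44,-5,0,0.5, -11,44,-5,0,0.5, -11,40,-5,0,0.5]'
python3 -m handwheel '[0,0,0,0,0.5, 0,0,0,0,0.5]'
python3 - <<'E'
from h import *
shot('wrist','w3')
E
```

```text
time: 4.5
tool_pos: [0.3907, 0.3216, 0.2163]
tool_rot: [3.141, 0.002, 0.133]
contact_force: [-0.8, -0.6, 0.3]
opening: 0.0459
grip_force: 0.0
time: 4.7
tool_pos: [0.391, 0.3204, 0.2163]
tool_rot: [3.14, 0.002, 0.135]
contact_force: [0.1, -0.4, -0.7]
opening: 0.0456
grip_force: 0.0
```

View pics/w3.png

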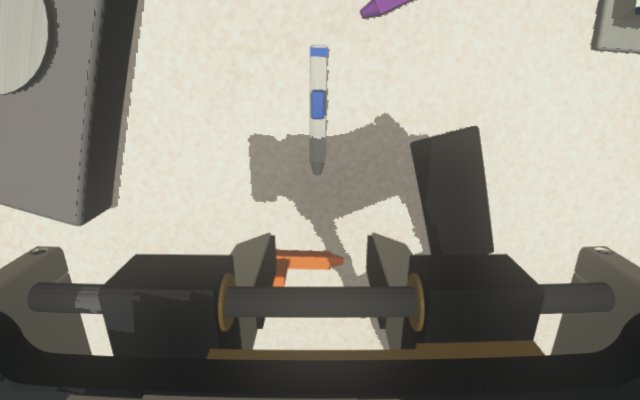

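The blue pin is upright in the view: band at (319,51), grip at (318,104), tip at (317,172) towards the robot. Measuring.

Run:
```python
from m import *
s=load('w3')
for st,c,m in blobs(s,(100,110,40),(130,255,255),(300,35,340,130),10):
    print(st,c,onplane(s,[c],.016)[0],onplane(s,[c],.056)[0]); v,u=np.nonzero(m); P=bydepth(s,np.c_[u,v]); print(P[P[:,2]>.05].mean(0) if (P[:,2]>.05).any() else P.mean(0))
# bar axis: steel edges by row at z .016
g=cv2.cvtColor(s['p'],cv2.COLOR_BGR2HSV)
m=(s['d']>0); u,v=np.meshgrid(np.arange(300,336),np.arange(40,178)); uv=np.c_[u.ravel(),v.ravel()]
uv=uv[s['d'][uv[:,1],uv[:,0]]>0]; P=bydepth(s,uv)
bar=P[(P[:,2]>.012)&(P[:,2]<.02)]; c=bar.mean(0); w=np.linalg.svd((bar-c)[:,:2],full_matrices=False)[2][0]
if w[0]>0:w=-w
n=np.array([-w[1],w[0]]); t=(bar-c)[:,:2]@w; y=(bar-c)[:,:2]@n
print('bar c',c,'yaw',np.arctan2(w[1],w[0])+np.pi*0,'len',np.percentile(t,[.5,99.5]),'wid',np.percentile(y,[2,98]))
print('tail',c[:2]+w*np.percentile(t,.5),'origin from tail',c[:2]+w*(np.percentile(t,.5)+.052))
gr=P[(P[:,2]>.052)&(P[:,2]<.06)]; print('grip top',gr.mean(0),len(gr),np.ptp((gr[:,:2])@w),np.ptp(gr[:,:2]@n))
o=robot.observe();print(o['tool_pos'],o['tool_rot'])
```

```text
[311  48  16   8 108] [318.61111111  51.69444444] [0.49789146 0.33661363 0.016     ] [0.49500742 0.33600873 0.056     ]
[0.49791951 0.33661734 0.01560963]
[312  92  12  26 303] [317.40924092 104.42244224] [0.45008454 0.33137666 0.016     ] [0.45276483 0.3313813  0.056     ]
[0.45266089 0.3313632  0.05543411]
bar c [0.44740294 0.3310993  0.01545136] yaw -3.025359013765533 len [-0.0558505   0.06456588] wid [-0.00780629  0.00773053]
tail [0.50287658 0.3375764 ] origin from tail [0.45122745 0.33154585]
grip top [0.45293365 0.33159913 0.05522857] 392 0.02374133713127613 0.012006194808827308
[0.3914232  0.31972438 0.21676521] [3.14028879e+00 1.64520331e-03 1.33599197e-01]
```

```bash
python3 -m handwheel '[30,6,-10,-0.0175,0.5, 30,6,-38,0,0.5, 0,0,-45,0,0.5, 0,0,-45,0,0.5, 0,0,-25,0,0.5, 0,0,0,0,0.5, 0,0,0,0,0.5]'
```

```text
time: 5.45
tool_pos: [0.4523, 0.3316, 0.0553]
tool_rot: [3.141, -0.0, 0.114]
contact_force: [0.2, 0.6, 0.6]
opening: 0.0463
grip_force: 0.0
```

```bash
python3 -m handwheel '[0,0,-16,0,0.5, 0,0,0,0,0.3, 0,0,0,0,0, 0,0,0,0,0, 0,0,0,0,0, 0,0,0,0,0]' 30; python3 -m handwheel '[0,0,10,0,0, 0,0,45,0,0, 0,0,45,0,0, 0,0,40,0,0, 0,0,0,0,0]'
```

```text
time: 6.05
tool_pos: [0.4516, 0.333, 0.0395]
tool_rot: [-3.141, -0.001, 0.116]
contact_force: [0.5, 0.1, 3.2]
opening: 0.0119
grip_force: 30.0
time: 6.55
tool_pos: [0.4539, 0.3344, 0.1854]
tool_rot: [-3.137, -0.011, 0.117]
contact_force: [1.0, 0.4, -1.3]
opening: 0.0116
grip_force: 30.0
```

```bash
python3 -m handwheel '[12,-28,0,0.132,0, 12,-28,0,0.132,0, 12,-28,0,0.132,0, 12,-28,0,0.132,0, 12,-28,0,0.132,0, 12,-28,0,0.132,0]'; python3 -m handwheel '[12,-28,0,0.132,0, 12,-28,0,0.132,0, 12,-28,0,0.132,0, 12,-28,0,0.132,0, 12,-28,0,0.132,0, 11,-24,0,0.132,0, 0,0,0,0,0, 0,0,0,0,0]'
python3 - <<'E'
from m import *
s=shot('wrist','w4'); o=robot.observe(); print(o['tool_pos'],o['tool_rot'])
E
```

```text
time: 7.15
tool_pos: [0.5231, 0.1636, 0.1783]
tool_rot: [-3.141, 0.001, 0.914]
contact_force: [0.2, 0.8, -1.8]
opening: 0.0114
grip_force: 30.0
time: 7.95
tool_pos: [0.5938, 0.0007, 0.178]
tool_rot: [-3.14, -0.001, 1.697]
contact_force: [-0.7, 0.7, -0.6]
opening: 0.0115
grip_force: 30.0
[0.59362141 0.00131765 0.17817912] [-3.14015158e+00 -8.31747280e-04  1.69835012e+00]
```

View pics/w4.png

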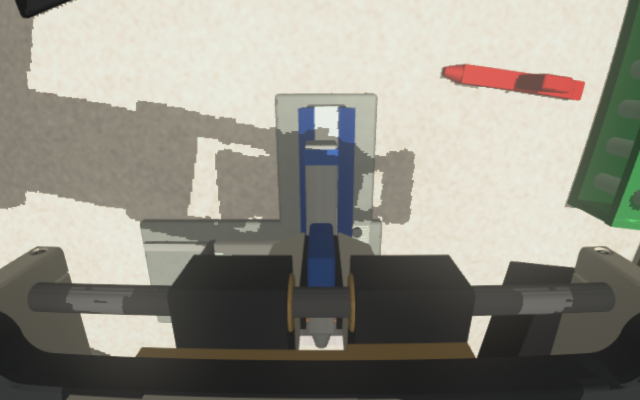

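The wrist view shows the pin held in line over the groove: bar in columns 306–338, groove walls 300–355, tail up (dock +y). Measuring the pin against the groove in this view.

Run:
```python
from m import *
s=load('w4'); yaw=.1277; xd=np.array([np.cos(yaw),np.sin(yaw),0]);yd=np.array([-np.sin(yaw),np.cos(yaw),0]); O=np.array([.6107,-.1059,0])
u,v=np.meshgrid(np.arange(260,390),np.arange(90,225)); uv=np.c_[u.ravel(),v.ravel()]; uv=uv[s['d'][uv[:,1],uv[:,0]]>0]
P=bydepth(s,uv); D=np.c_[(P-O)@xd,(P-O)@yd,P[:,2]]
b=D[(D[:,2]>.148)&(D[:,2]<.162)]; print('bar top z',np.median(b[:,2]),'x',np.percentile(b[:,0],[2,98]),'y max',np.percentile(b[:,1],99.5))
for lo,hi in((.075,.1),(.11,.135),(.14,.16)):
    q=b[(b[:,1]>lo)&(b[:,1]<hi)]
    if len(q)>20: print('bar x at y',lo,hi,np.percentile(q[:,0],[3,97]).round(4),q[:,0].mean().round(4),len(q))
f=D[(D[:,2]>.036)&(D[:,2]<.043)&(D[:,1]>.12)]; print('floor x',np.percentile(f[:,0],[2,98]),'y',f[:,1].max(),len(f))
w=D[(D[:,2]>.0565)&(D[:,2]<.064)&(D[:,1]>.1)]; 
for sg in(-1,1):
    q=w[w[:,0]*sg>0]; print('wall',sg,np.percentile(q[:,0],[2,50,98]),q[:,1].max(),len(q))
o=robot.observe(); t=np.array(o['tool_pos'])-O; print('tcp dock',t@xd,t@yd,o['tool_rot'][2]-np.pi/2)
```

```text
bar top z 0.15407537911221592 x [-0.01159021  0.00387994] y max 0.16071487006245436
bar x at y 0.11 0.135 [-0.0113  0.0036] -0.004 907
bar x at y 0.14 0.16 [-0.0114  0.0039] -0.0038 1297
floor x [-0.00941082  0.00924278] y 0.17174580010275836 846
wall -1 [-0.02122561 -0.0187463  -0.01634095] 0.1714142181356291 510
wall 1 [0.01576429 0.01857015 0.02124453] 0.1714024421684652 576
tcp dock -0.0032850115612895227 0.1085196330368868 0.1275537944617895
```

```bash
python3 -m handwheel '[3.9,0.5,0,0,0, 0,0,-30,0,0, 0,0,-30,0,0, 0,0,-12,0,0, 0,0,0,0,0, 0,0,0,0,0]'
python3 - <<'E'
import numpy as np
from cell import robot
yaw=.1277;o=robot.observe(); t=np.array(o['tool_pos'])-[.6107,-.1059,0]; print('tcp dock',t@[np.cos(yaw),np.sin(yaw),0],t@[-np.sin(yaw),np.cos(yaw),0],t[2])
E
```

```text
time: 8.6
tool_pos: [0.5989, 0.0017, 0.1077]
tool_rot: [3.14, 0.0, 1.701]
contact_force: [0.7, 0.4, -2.0]
opening: 0.0119
grip_force: 30.0
tcp dock 0.00199609877543927 0.10821827862701533 0.10773537161579536
```

```bash
python3 -m handwheel '[-1.2,-0.2,-8,0,0, 0,0,-8,0,0, 0,0,-6,0,0, 0,0,-4,0,0, 0,0,0,0,0]'
python3 -m handwheel '[0,0,-1.5,0,0, 0,0,-1,0,0, 0,0,0,0,0]'
python3 - <<'E'
import numpy as np
from cell import robot
yaw=.1277;o=robot.observe(); t=np.array(o['tool_pos'])-[.6107,-.1059,0]; print('tcp dock',t@[np.cos(yaw),np.sin(yaw),0],t@[-np.sin(yaw),np.cos(yaw),0],t[2],o['contact_force'])
E
```

```text
time: 9.1
tool_pos: [0.5966, 0.0011, 0.08]
tool_rot: [-3.14, -0.0, 1.7]
contact_force: [0.6, 0.1, -1.0]
opening: 0.012
grip_force: 30.0
time: 9.4
tool_pos: [0.5972, 0.001, 0.0795]
tool_rot: [3.141, 0.0, 1.7]
contact_force: [-2.1, -0.6, 5.7]
opening: 0.0118
grip_force: 30.0
tcp dock 0.00025740267530999054 0.10777557094891511 0.07946778824994183 [-2.14780882 -0.5859228   5.66023452]
```

```bash
python3 -m handwheel '[0,0,0,0,0.25, 0,0,0,0,0.4, 0,0,0,0,0.4, 0,0,0,0,0.4, 0,0,0,0,0.4, 0,0,0,0,0.4]'; python3 -m handwheel '[0,0,40,0,0.4, 0,0,40,0,0.2, -4,35,0,0,0, -3,20,0,0,0, 0,0,0,0,0, 0,0,0,0,0]'
python3 - <<'E'
from m import *
s=shot('wrist','w5'); yaw=.1277; xd=np.array([np.cos(yaw),np.sin(yaw),0]);yd=np.array([-np.sin(yaw),np.cos(yaw),0]); O=np.array([.6107,-.1059,0])
u,v=np.meshgrid(np.arange(200,440),np.arange(60,250)); uv=np.c_[u.ravel(),v.ravel()]; uv=uv[s['d'][uv[:,1],uv[:,0]]>0]
P=bydepth(s,uv); D=np.c_[(P-O)@xd,(P-O)@yd,P[:,2]]; D=D[(abs(D[:,0])<.0085)]
for lo,hi in((.075,.092),(.125,.14),(.145,.165)):
    q=D[(D[:,1]>lo)&(D[:,1]<hi)&(D[:,2]>.05)&(D[:,2]<.065)]; 
    if len(q): print(lo,q.mean(0).round(4),len(q))
q=D[(D[:,2]>.05)&(D[:,2]<.065)]; print('ymax',np.percentile(q[:,1],99) if len(q) else None)
g=D[(D[:,2]>.085)&(D[:,2]<.1)&(D[:,1]>.08)]; print('grip',g.mean(0),len(g))
o=robot.observe(); t=np.array(o['tool_pos'])-O; print('tcp dock',t@xd,t@yd,t[2])
E
```

```text
time: 10.0
tool_pos: [0.597, 0.0011, 0.0782]
tool_rot: [3.142, -0.0, 1.7]
contact_force: [-0.6, -0.7, -0.5]
opening: 0.0368
grip_force: 0.0
time: 10.6
tool_pos: [0.59, 0.0561, 0.1582]
tool_rot: [-3.142, 0.0, 1.701]
contact_force: [-0.7, 0.2, -1.0]
opening: 0.0025
grip_force: 0.0
0.125 [-0.0007  0.1348  0.0554] 218
0.145 [-0.0004  0.1538  0.0553] 451
ymax 0.16070747406295022
grip [nan nan nan] 0
tcp dock 9.418142278685634e-05 0.1628264129647548 0.15807830799239184<stdin>:9: RuntimeWarning: Mean of empty slice.
  ret = um.true_divide(
```

View pics/w5.png

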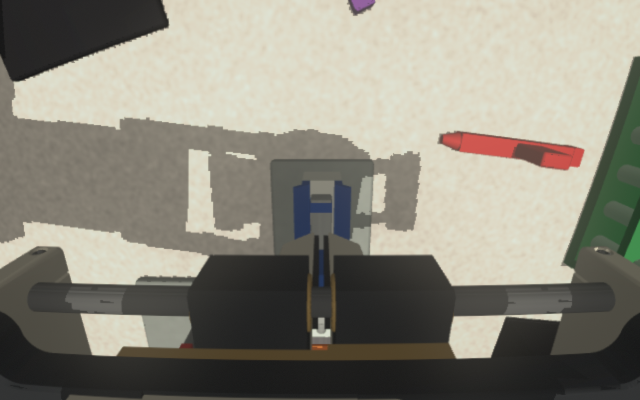

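The pin lies in the groove: bar top at 55.4 mm, x about -0.5 mm, origin y about 109 mm, and it has been let go. Now lower the shut fingers behind the grip and push.

```bash
python3 -m handwheel '[0,0,-40,0,0, 0,0,-39,0,0, 0,0,0,0,0]'; python3 -m handwheel '[1.3,-10,0,0,0, 1.3,-10,0,0,0, 1,-8,0,0,0, 1,-8,0,0,0, 1,-8,0,0,0, 1,-8,0,0,0, 1,-8,0,0,0]'
python3 -m handwheel '[1,-8,0,0,0, 1,-8,0,0,0, 1,-8,0,0,0, 0,0,0,0,0]'
python3 - <<'E'
import numpy as np
from cell import robot
yaw=.1277;o=robot.observe(); t=np.array(o['tool_pos'])-[.6107,-.1059,0]; print('tcp dock',t@[np.cos(yaw),np.sin(yaw),0],t@[-np.sin(yaw),np.cos(yaw),0],t[2],o['contact_force'])
E
```

```text
time: 10.95
tool_pos: [0.5866, 0.055, 0.0742]
tool_rot: [-3.131, -0.001, 1.699]
contact_force: [-0.0, -0.8, -1.1]
opening: 0.0002
grip_force: 0.0
time: 11.65
tool_pos: [0.5979, -0.0042, 0.0797]
tool_rot: [3.141, -0.0, 1.7]
contact_force: [0.4, 3.9, 2.4]
opening: 0.0007
grip_force: 1.9
time: 12.05
tool_pos: [0.6006, -0.0294, 0.079]
tool_rot: [-3.141, 0.001, 1.699]
contact_force: [0.2, 0.1, -0.1]
opening: 0.0006
grip_force: 0.0
tcp dock -0.0003012027516325344 0.07713370356916106 0.07898117987863332 [ 0.24529001  0.13383004 -0.11920362]
```

```bash
python3 -m handwheel '[0.6,-5,0,0,0, 0.6,-5,0,0,0, 0.6,-5,0,0,0, 0,0,0,0,0]'; for i in 1; do :; done; python3 -m handwheel '[0.25,-2,0,0,0, 0.25,-2,0,0,0, 0,0,0,0,0]'
python3 - <<'E'
import numpy as np
from cell import robot
yaw=.1277;o=robot.observe(); t=np.array(o['tool_pos'])-[.6107,-.1059,0]; print('tcp dock',t@[np.cos(yaw),np.sin(yaw),0],t@[-np.sin(yaw),np.cos(yaw),0],t[2],o['contact_force'])
E
```

```text
time: 12.45
tool_pos: [0.6024, -0.0438, 0.0791]
tool_rot: [-3.141, 0.0, 1.7]
contact_force: [-1.1, 0.7, -0.5]
opening: 0.0004
grip_force: 0.2
time: 12.75
tool_pos: [0.603, -0.047, 0.0794]
tool_rot: [3.141, 0.0, 1.7]
contact_force: [-0.4, 1.5, 1.4]
opening: 0.0002
grip_force: 0.8
tcp dock -0.00013357389442754386 0.05942341731801161 0.07936477872872495 [-0.36576135  1.47870216  1.35800591]
```

```bash
python3 -m handwheel '[0.2,-1.5,0,0,0, 0.2,-1.5,0,0,0, 0,0,0,0,0]'; python3 -m handwheel '[0.15,-1,0,0,0, 0.15,-1,0,0,0, 0,0,0,0,0]'
python3 - <<'E'
import numpy as np
from cell import robot
yaw=.1277;o=robot.observe(); t=np.array(o['tool_pos'])-[.6107,-.1059,0]; print('tcp dock',t@[np.cos(yaw),np.sin(yaw),0],t@[-np.sin(yaw),np.cos(yaw),0],t[2],o['contact_force'])
E
```

```text
time: 13.05
tool_pos: [0.6031, -0.0496, 0.0788]
tool_rot: [-3.141, -0.001, 1.7]
contact_force: [0.6, 4.1, -0.6]
opening: 0.0002
grip_force: 1.9
time: 13.35
tool_pos: [0.6032, -0.0499, 0.0786]
tool_rot: [-3.141, -0.003, 1.7]
contact_force: [0.3, 9.8, -1.1]
opening: 0.0004
grip_force: 4.9
tcp dock -0.0003323658570142853 0.056485686445676524 0.07858400094024602 [ 0.29418255  9.79071841 -1.12612653]
```

The handle is against the fork (tcp y 56.5 mm, as predicted; force rising). Retreat and verify.

```bash
python3 -m handwheel '[-1.3,10,0,0,0, -2.6,20,0,0,0, 0,0,45,0,0, 0,0,45,0,0, 0,0,45,-0.14,0, -40,20,10,-0.14,0, -40,20,0,-0.14,0, -40,20,0,-0.14,0]'; python3 -m handwheel '[0,0,0,-0.14,0, 0,-5,0,-0.14,0, 0,-5,0,-0.14,0, 0,-5,0,-0.14,0, 0,-5,0,-0.14,0, 0,-5,0,-0.14,0, 0,-5,0,-0.14,0, 0,0,0,0,0]'
python3 - <<'E'
from m import *
s=shot('wrist','w6'); yaw=.1277; xd=np.array([np.cos(yaw),np.sin(yaw),0]);yd=np.array([-np.sin(yaw),np.cos(yaw),0]); O=np.array([.6107,-.1059,0])
u,v=np.meshgrid(np.arange(0,640),np.arange(0,230)); uv=np.c_[u.ravel(),v.ravel()]; uv=uv[s['d'][uv[:,1],uv[:,0]]>0]
P=bydepth(s,uv); D=np.c_[(P-O)@xd,(P-O)@yd,P[:,2]]
g=D[(abs(D[:,0])<.02)&(D[:,1]>.0225)&(D[:,1]<.08)&(D[:,2]>.09)&(D[:,2]<.1)]; print('grip',g.mean(0) if len(g) else 0,np.percentile(g[:,1],[1,99]) if len(g) else 0,len(g))
q=D[(abs(D[:,0])<.0085)&(D[:,1]>.05)&(D[:,2]>.05)&(D[:,2]<.062)]; print('bar',q.mean(0),'tail y',np.percentile(q[:,1],99))
t=D[(abs(D[:,0])<.012)&(D[:,1]<-.023)&(D[:,1]>-.06)&(D[:,2]>.03)&(D[:,2]<.07)]; print('tip',t.mean(0) if len(t) else 0,t[:,1].min() if len(t) else 0)
f=D[(D[:,0]<-.09)&(D[:,0]>-.16)&(abs(D[:,1])<.042)&(D[:,2]>.083)&(D[:,2]<.089)]; print('panel x',np.percentile(f[:,0],[2,50,98]) if len(f) else 0)
print(robot.observe()['tool_pos'],robot.observe()['tool_rot'],robot.observe()['contact_force'])
E
```

```text
time: 14.15
tool_pos: [0.4785, 0.0382, 0.2248]
tool_rot: [3.139, 0.0, 1.134]
contact_force: [-0.2, 0.4, 0.5]
opening: 0.0002
grip_force: 0.0
time: 14.95
tool_pos: [0.4798, 0.0073, 0.2244]
tool_rot: [3.14, -0.0, 0.158]
contact_force: [0.3, -0.6, 0.6]
opening: 0.0006
grip_force: 0.0
grip [-0.00125737  0.03518978  0.09493945] [0.02313532 0.04603923] 564
bar [0.00025259 0.11105561 0.05528449] tail y 0.35582454091368904
tip [-0.00113114 -0.03974035  0.0512653 ] -0.040380640100837216
panel x [-0.11281527 -0.10846053 -0.10370175]
[0.47973415 0.00771361 0.22438671] [ 3.14058402e+00 -2.69377797e-04  1.62737414e-01] [-0.65855152  1.50166427 -0.15722462]
```

View pics/w6.png

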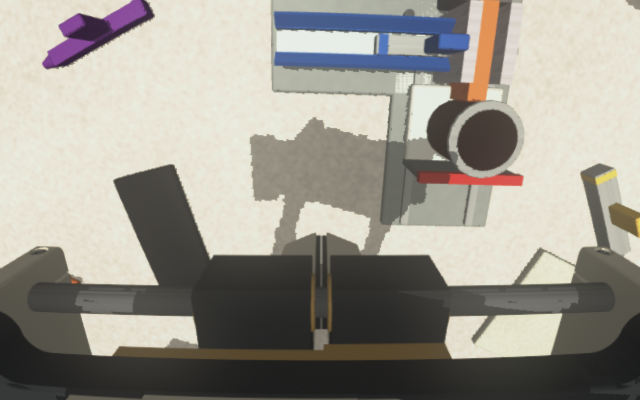

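The view shows the grip (447,43) against the fork, its origin at about y = 34 mm. The tip is out at y = -40 mm and the carrier is home (panel x -113 mm). Nothing else has moved, so I'm handing in.

```bash
python3 -c "
from cell import robot
print(robot.hand_in())"
```

```text
the job is handed in; nothing more can be done
None
```

The job is handed in: the last wrist view measured the carrier home against its stop and the blue pin through fork and tongue, its handle about 1–2 mm from the near cheek; the robot touched no bystander that I saw, though I didn't re-measure them, and the hand-in returned no verdict.

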